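# Turn a stand plate over against the shelf edge and stand the parts case on it

### The arm

A 6-joint arm with a two-finger parallel gripper is mounted at the origin on the work surface. World frame = base frame: x ahead of the robot, y to its left, z up, the work surface at z = 0. Lengths are in m, angles in degrees, forces in N, time in s.
With the tool pointing down it reaches from about 0.4 to 0.825 m from the base axis. Payload 7 kg.
Tool frame: the origin (TCP) lies midway between the tips of the shut fingers; the grasp point (between the pads) lies 19 mm behind it; z points along the fingers, y is the direction in which the jaws open and shut (so a half turn about z gives the same grasp; the last joint's range is limited). The gripper opens to 88 mm and grips with 3 to 60 N. Pads are 19 mm wide; open, the fingers measure 130 mm over their backs; the gripper's body (78 mm by 193 mm) begins 47 mm behind the grasp point.
Start: joints at [91.851, 20.546, 0.682, 0, -70.136, -16.507], TCP at [0.171, 0.653, 0.193] pointing down, gripper open.
Joint ranges: [-176.03, 176.03], [-82.01, 121.73], [-58.28, 71.71], [-173.87, 95.51], [-174.79, -0.11], [-173.66, 173.66]. Speed limits (degrees/s): [136.94, 136.94, 172.46, 180, 180, 180].

### API

Orientations are given as a 3x3 rotation matrix whose columns are the frame's x, y, z axes.
In Python, from rig import robot gives the robot as it stands. Calls block until the motion is done:
- robot.goto(position, orientation): joint-space move of the TCP to a pose.
- robot.servo_line(position, ori=None, speed=0.15): straight line of the TCP; ori=None keeps the orientation; speed is the mean speed in m/s.
- robot.movej(angles): joint-space move.
- robot.move_gripper(opening): opening from 0.0 (shut) to 1.0 (fully open); the grip force is fixed at half the most; returns when the fingers have stopped.
- robot.dwell(seconds).
- robot.ik(position, orientation): joint angles nearest the present ones, or None.
- robot.grab_frame(name): name is "scene" or "top" or "wrist"; returns (picture, depth): 480x640x3 uint8, red, green, blue; 480x640 float32, m along the optical axis (not along the pixel's ray), 0 where there is no reading.
- robot.camera_info(name): a dict with "vfov" (degrees; the focal length in pixels is half the picture's height over the tangent of half this angle, whatever the lens; pixels are square), "cx", "cy" (the principal point, pixels), "view" (4x4, takes a point from world to camera coordinates); the wrist camera has in their place "T_tool_cam" (4x4, takes a point from camera to tool coordinates, whose origin is the TCP and whose axes are the flange's). Camera axes: x right, y down, z forward; pixel columns grow to the right and rows downward; lengths in m; the calibration is good to about 2 mm. A picture is of the moment at which its call begins: read the wrist's pose just before it. camera_info takes no time and is no camera call.
A pose or a line that the arm cannot do raises robot.Unreachable and nothing moves.
- robot.job_done(): hands the job in, once; it reports no verdict.
Readings, each from a call of its own:
- robot.read_t(): time.
- robot.read_qpos(): joint angles.
- robot.read_qvel(): joint speeds.
- robot.read_effort(): joint torques, N m.
- robot.read_position(): TCP position.
- robot.read_tcp_rot(): TCP orientation.
- robot.read_force(): force on the tool from outside, world axes, zero at the start.
- robot.read_ft_torque(): the same for the moment, N m.
- robot.read_grip_width(): opening from 0.0 (shut) to 1.0 (fully open).
Only numpy, scipy, OpenCV 4.12 (cv2) and the standard library are available. Lean on these libraries where they do the work, as an engineer would, in place of code of your own. Each camera call takes 0.05 s, during which the arm holds its last target.

### The job

The square stand plate is lying wrong way up on the van's bench, black rubber upwards. Push it up against the sloped aluminium edge until it stands leaning there, tip it back over so that it lies flat on the bench in front of the edge with its bare aluminium side up, then set the blue parts case gently down, upright, in the middle of the plate. Leave all the other things where they are.

Things in the scene. Friction and masses are not known exactly. Their poses are not given: they have to be found in the camera images.
- plate: square stand plate, 130 x 130 x 12 mm, about 0.3 kg, too wide to grip while flat: one face bare aluminium, the other black ribbed rubber. Origin at the centre of the aluminium face; x, y along its sides, z through the thickness towards the rubber. At the start the aluminium face lies on the bench, z up; turned over, z points down and the origin is 12 mm above the bench
- edge: smooth sloped aluminium shelf edge fixed to the bench, 260 mm long along x, 75 mm high. Origin on the bench at the middle of the face's foot line; the face looks to +y, where the plate lies. It rises at 45 degrees to (y -28, z 28 mm), then at 68 degrees to (y -46, z 73). Behind it a flange and dark gussets (to 68 mm high) reach to y -76; beyond is open bench, bystanders apart
- edge_rim (a point): middle of the top of the aluminium edge's rounded rim, 75 mm above the bench, 49 mm behind the foot line (same axes as the edge). A plate whose lower side is pushed level along the bench to the foot line climbs the slippery face (friction about 0.2) and leans there at about 58 degrees, its upper half standing free above and behind the rim, where it can be reached from behind and pulled back over
- case: blue-grey parts case with a yellow bar handle, about 0.45 kg; body 100 (x) x 60 (y) x 50 (z) mm. Origin at the centre of its underside, z up. The bar is centred over it, 74 mm long along x, 16 mm wide along y, from 66 to 78 mm above the underside, on two posts (x -30 and +30 mm); the gap under the bar is 16 mm high
- can: bystander: green spray can, 64 mm across, 130 mm tall; origin at its foot
- jar: bystander: amber jar with a white lid, 70 mm across, 80 mm tall; origin at its foot
- tape: bystander: grey roll of tape lying flat, 90 mm across, 25 mm high; origin at the centre of its underside
- screwdriver: bystander: screwdriver with a green handle, 180 mm long, lying along its x; origin at its underside
- wrench: bystander: steel wrench, 170 mm long, lying along its x; origin at its underside
- mug: bystander: white mug, 80 mm across, 90 mm tall, its handle towards its +y; origin at its foot
Mind the look-alikes: they are no part of the job. Leave any pink look-alike of the case alone.

How it is judged:
By the outcome, as a careful person would: the job done as asked, in the order asked, and still so for the second after the job is handed in, with the robot touching nothing.
It also fails if it takes over 72 s, if anything falls off the work surface, if the arm or the gripper's body presses on something with over 40 N, if the wrist force passes 120 N, or if a joint passes its speed limit or range.

## Working session

There is one attempt and no reset: what is moved stays moved. The work goes in short steps, each a Python script; the robot and the scene stay as the last script left them, time stands still between calls to the robot, and variables do not carry over. Pictures are saved under pics/ and viewed, and the job is handed in when it is done.

```bash
ls; mkdir -p pics
cat > h.py <<'E'
import numpy as np, cv2
from rig import robot
def save(n,p): cv2.imwrite('pics/'+n,cv2.cvtColor(p,cv2.COLOR_RGB2BGR))
def cam(name):
    i=robot.camera_info(name); f=240/np.tan(np.radians(i['vfov'])/2); return f,i['cx'],i['cy'],i.get('view')
def pts(name,depth):
    f,cx,cy,V=cam(name); T=np.linalg.inv(V)
    v,u=np.mgrid[0:480,0:640]; P=np.stack([(u-cx)/f*depth,(v-cy)/f*depth,depth],-1)
    return P@T[:3,:3].T+T[:3,3]
E
python3 - <<'E'
from h import *
for n in ['scene','top','wrist']:
    i=robot.camera_info(n);print(n,i)
    p,d=robot.grab_frame(n);save(n+'0.png',p);np.save(n+'0.npy',d);np.save(n+'0p.npy',p)
print(robot.read_t(),robot.read_tcp_rot())
E
```

```text
pics
scene {'vfov': 46.2649738744973, 'cx': 307.23429064065283, 'cy': 246.98571416378246, 'view': array([[ 0.14503755,  0.9893939 ,  0.00798939, -0.15684453],
       [ 0.76436388, -0.10691529, -0.63585924, -0.3071196 ],
       [-0.62826107,  0.09833027, -0.77176369,  1.64887132],
       [ 0.        ,  0.        ,  0.        ,  1.        ]])}
top {'vfov': 49.592341797843126, 'cx': 317.8348286411377, 'cy': 235.37272221951113, 'view': array([[ 0.10058752, -0.99491566,  0.00499743,  0.04261882],
       [-0.97136781, -0.09929094, -0.21583762,  0.49268675],
       [ 0.21523643,  0.01685623, -0.97641648,  1.37781911],
       [ 0.        ,  0.        ,  0.        ,  1.        ]])}
wrist {'vfov': 62.82525343122126, 'cx': 316.22211275356966, 'cy': 235.77129419570522, 'T_tool_cam': array([[-5.46231846e-04, -9.63664349e-01, -2.67115564e-01,
         7.10278956e-02],
       [ 9.99999827e-01, -5.85183948e-04,  6.62228615e-05,
         5.46535983e-04],
       [-2.20128351e-04, -2.67115482e-01,  9.63664501e-01,
        -1.92674745e-01],
       [ 0.00000000e+00,  0.00000000e+00,  0.00000000e+00,
         1.00000000e+00]])}
0.15 [[ 9.67435675e-01 -2.53116938e-01 -1.75907818e-04]
 [-2.53116963e-01 -9.67434932e-01 -1.20609032e-03]
 [ 1.35102521e-04  1.21134006e-03 -9.99999257e-01]]
```

View pics/scene0.png

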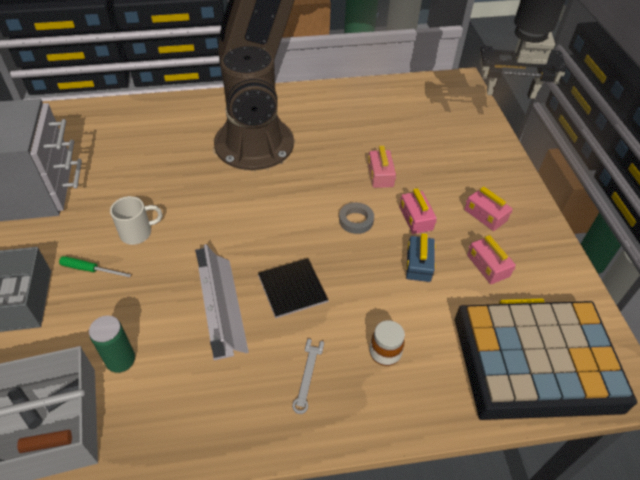

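View pics/top0.png

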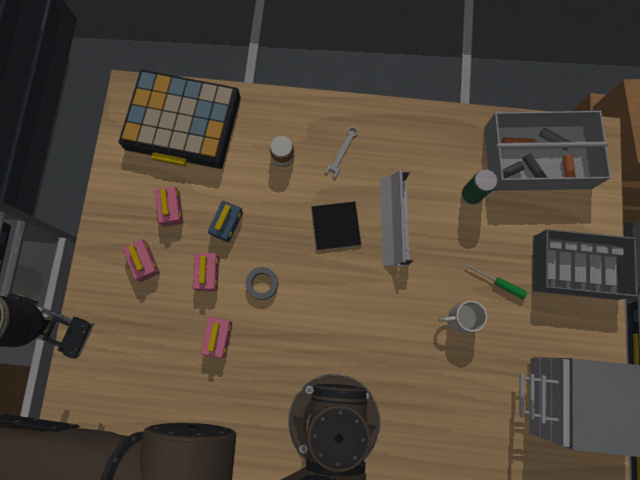

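View pics/wrist0.png

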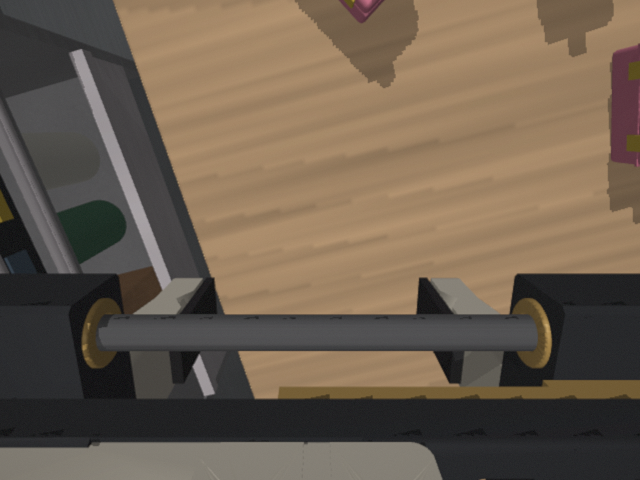

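The top view shows the black plate around px (336,226), the sloped edge to its right (px 395,220), and the blue case at (225,221), with four pink look-alikes. The edge faces world +y. Next I measure these.

Run:
```python
from h import *
p=np.load('top0p.npy');d=np.load('top0.npy');P=pts('top',d)
def crop(n,x0,x1,y0,y1,s=5): save(n,cv2.resize(p[y0:y1,x0:x1],None,fx=s,fy=s,interpolation=cv2.INTER_NEAREST))
crop('c1.png',295,425,165,275)
f,cx,cy,V=cam('top');T=np.linalg.inv(V)
def ray(u,v,z):
    r=T[:3,:3]@np.array([(u-cx)/f,(v-cy)/f,1]);o=T[:3,3];return o+r*(z-o[2])/r[2]
# bench plane check
print('bench z',[P[v,u].round(4) for u,v in [(330,280),(200,130),(300,200)]])
# plate
m=np.zeros((480,640),np.uint8);m[195:255,305:368]=(p[195:255,305:368].max(-1)<50)
c=max(cv2.findContours(m,0,2)[0],key=cv2.contourArea);b=cv2.boxPoints(cv2.minAreaRect(c))
q=np.array([ray(u+.0,v,0.012) for u,v in b]);print('plate',q.round(4),q.mean(0),np.linalg.norm(np.diff(q,axis=0),axis=1))
print(np.median(P[m>0][:,2]))
# edge: points
sub=P[165:275,375:415].reshape(-1,3);ok=(sub[:,2]>0.06)&(sub[:,2]<.09)
s=sub[ok];r=cv2.minAreaRect(s[:,:2].astype(np.float32)*1000);print('rim',r,cv2.boxPoints(r))
h=p[...,2].astype(int)
# case
for n,(u,v) in dict(case=(225,221),pink1=(205,271),jar=(281,150),can=(484,182),tape=(262,283)).items():
    print(n,P[v,u].round(4))
hsv=cv2.cvtColor(p,cv2.COLOR_RGB2HSV)
y=np.zeros_like(m);y[195:245,205:245]=((hsv[195:245,205:245,0]>20)&(hsv[195:245,205:245,0]<32)&(hsv[195:245,205:245,1]>180))
bl=np.zeros_like(m);bl[195:245,205:245]=((hsv[195:245,205:245,0]>95)&(hsv[195:245,205:245,0]<118)&(hsv[195:245,205:245,1]>80))
crop('c2.png',190,260,185,255,8)
c=max(cv2.findContours(y,0,2)[0],key=cv2.contourArea);R=cv2.minAreaRect(c);b=cv2.boxPoints(R)
q=np.array([ray(u,v,.078) for u,v in b]);print('bar',q.round(4),q.mean(0).round(4),R)
print('bar depth z',np.median(P[y>0][:,2]))
for a,bv in ((y,'y'),):pass
bb=P[(bl>0)&(abs(P[...,2]-.05)<.008)];print(len(bb));r=cv2.minAreaRect((bb[:,:2]*1000).astype(np.float32));print('body',r)
```

```text
bench z [array([ 0.3742,  0.0462, -0.0053]), array([0.7523, 0.4556, 0.0738]), array([ 0.5976,  0.1554, -0.0017])]
plate [[ 0.5786  0.1199  0.012 ]
 [ 0.6066 -0.0045  0.012 ]
 [ 0.4813 -0.0294  0.012 ]
 [ 0.4542  0.0928  0.012 ]] [0.5301953  0.04467356 0.012     ] [0.12750063 0.12774199 0.12516546]
0.01000111435808737
rim ((562.6620483398438, -137.4668731689453), (261.93341064453125, 35.74943923950195), 5.6896653175354) [[ 430.56845 -132.66429]
 [ 434.11264 -168.23761]
 [ 694.7556  -142.26945]
 [ 691.2114  -106.69614]]
case [0.5021 0.3538 0.0456]
pink1 [0.3537 0.382  0.0743]
jar [0.7129 0.219  0.0815]
can [ 0.6611 -0.3373  0.1252]
tape [ 0.3462  0.2355 -0.0039]
bar [[0.4737 0.3723 0.078 ]
 [0.5417 0.3531 0.078 ]
 [0.5365 0.3378 0.078 ]
 [0.4686 0.3571 0.078 ]] [0.5051 0.3551 0.078 ] ((222.64552307128906, 217.0654754638672), (5.790700912475586, 25.579397201538086), 24.227745056152344)
bar depth z 0.07576506971881891
454
body ((504.8274841308594, 356.4293212890625), (56.579444885253906, 98.15034484863281), 74.32293701171875)
```

Run:
```python
from h import *
p=np.load('scene0p.npy');save('c3.png',cv2.resize(p[220:370,180:450],None,fx=2.9,fy=2.9,interpolation=cv2.INTER_CUBIC))
```

```text
(no output)
```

View pics/c1.png

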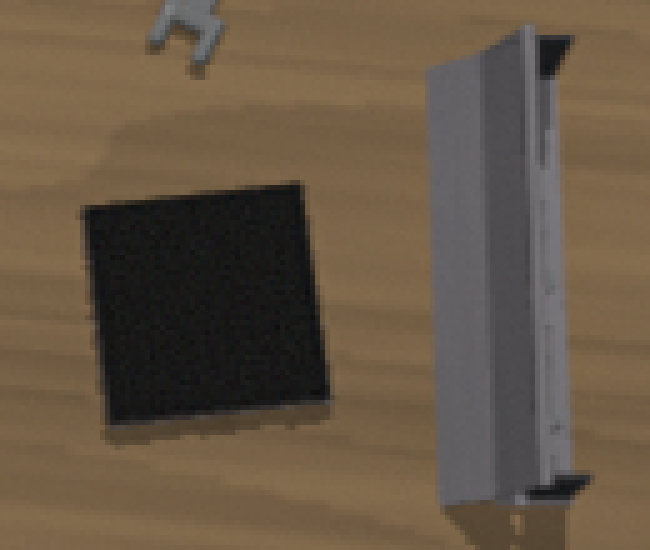

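View pics/c3.png

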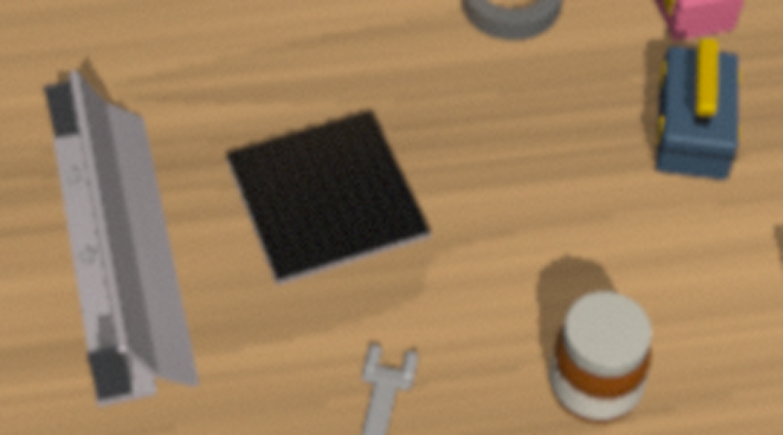

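Run:
```python
from h import *
p=np.load('top0p.npy');d=np.load('top0.npy');P=pts('top',d)
# edge profile: direction
a=np.radians(5.69);ex=np.array([np.cos(a),np.sin(a)]);ey=np.array([-ex[1],ex[0]])
sub=P[160:280,370:420].reshape(-1,3)
X=sub[:,:2]@ex;Y=sub[:,:2]@ey;Z=sub[:,2]
print('x range of z>.02',X[(Z>.02)].min(),X[Z>.02].max())
for x0 in (.45,.52,.6,.66):
    k=abs(X-x0)<.02
    o=np.argsort(Y[k]);yy=Y[k][o];zz=Z[k][o]
    print(x0,[(round(yy[abs(yy-t)<.002].mean(),3),round(np.median(zz[abs(yy-t)<.002]),3)) for t in np.arange(-.25,-.1,.005) if (abs(yy-t)<.002).any()])
```

```text
x range of z>.02 0.18361204538720133 0.6772271118142248
0.45 [(np.float64(-0.244), np.float64(-0.001)), (np.float64(-0.24), np.float64(-0.002)), (np.float64(-0.235), np.float64(-0.002)), (np.float64(-0.23), np.float64(-0.0)), (np.float64(-0.225), np.float64(0.0)), (np.float64(-0.22), np.float64(-0.002)), (np.float64(-0.215), np.float64(-0.002)), (np.float64(-0.21), np.float64(0.0)), (np.float64(-0.205), np.float64(0.002)), (np.float64(-0.189), np.float64(0.072)), (np.float64(-0.185), np.float64(0.073)), (np.float64(-0.18), np.float64(0.062)), (np.float64(-0.175), np.float64(0.05)), (np.float64(-0.17), np.float64(0.035)), (np.float64(-0.165), np.float64(0.027)), (np.float64(-0.16), np.float64(0.019)), (np.float64(-0.155), np.float64(0.016)), (np.float64(-0.15), np.float64(0.013)), (np.float64(-0.145), np.float64(0.005)), (np.float64(-0.14), np.float64(0.0)), (np.float64(-0.135), np.float64(-0.001)), (np.float64(-0.13), np.float64(-0.002)), (np.float64(-0.125), np.float64(-0.0)), (np.float64(-0.12), np.float64(0.002)), (np.float64(-0.115), np.float64(-0.001)), (np.float64(-0.11), np.fl
[... 2799 characters left out ...]
at64(0.057)), (np.float64(-0.189), np.float64(0.07)), (np.float64(-0.185), np.float64(0.073)), (np.float64(-0.18), np.float64(0.065)), (np.float64(-0.175), np.float64(0.049)), (np.float64(-0.17), np.float64(0.038)), (np.float64(-0.165), np.float64(0.029)), (np.float64(-0.16), np.float64(0.023)), (np.float64(-0.155), np.float64(0.018)), (np.float64(-0.15), np.float64(0.013)), (np.float64(-0.145), np.float64(0.007)), (np.float64(-0.14), np.float64(0.0)), (np.float64(-0.135), np.float64(-0.002)), (np.float64(-0.13), np.float64(-0.0)), (np.float64(-0.125), np.float64(0.0)), (np.float64(-0.12), np.float64(-0.002)), (np.float64(-0.115), np.float64(-0.003)), (np.float64(-0.11), np.float64(-0.002))]
```

```bash
cat >> h.py <<'E'
A=np.radians(5.69);EX=np.array([np.cos(A),np.sin(A),0]);EY=np.array([-np.sin(A),np.cos(A),0]);EZ=np.array([0,0,1.])
FOOT=-0.139; XM=0.546
def W(x,y,z): return EX*x+EY*(y+FOOT)+EZ*z      # y relative to foot line
def Rt(theta,s=1):
    # tool along plate at angle theta above bench (measured from -y side): 57=leaning,90=down
    t=np.radians(theta); z=EY*np.cos(t)-EZ*np.sin(t); x=-s*EX; y=np.cross(z,x); return np.stack([x,y,z],1)
def Rd(s=1): return np.stack([s*EY,s*EX,-EZ],1)
def along(x,theta,a,n=0,y0=0):
    t=np.radians(theta);return W(x,y0,0)+a*(-np.cos(t)*EY+np.sin(t)*EZ)+n*(np.sin(t)*EY+np.cos(t)*EZ)
E
python3 - <<'E'
from h import *
for s in(1,-1):
    print('push',s,[None if (q:=robot.ik(W(.532,y,.003),Rd(s))) is None else q.round(0) for y in (.24,.02)])
    for th in (57,75,90,100,120,140,150):
        q=robot.ik(along(.532,th,.105,.006),Rt(th,s));print(s,th,None if q is None else np.round(q,0))
print(robot.read_t())
E
```

```text
push 1 [array([ 37.,  20., -29.,   0., -41., 149.]), array([ 14.,  20., -29.,   0., -41., 172.])]
1 57 [-18.  28.   2. -30. -80. -56.]
1 75 [ -3.  18. -11. -16. -65. -74.]
1 90 [ 12.  13. -22.  -0. -55. -96.]
1 100 [  22.   12.  -30.   12.  -52. -114.]
1 120 [  36.   17.  -39.   32.  -55. -144.]
1 140 [  46.   30.  -40.   40.  -64. -163.]
1 150 [  49.   38.  -39.   42.  -70. -170.]
push -1 [array([ 37.,  20., -29.,   0., -41., -31.]), array([ 14.,  20., -29.,   0., -41.,  -8.])]
-1 57 [-18.  28.   2. -30. -80. 124.]
-1 75 [ -3.  18. -11. -16. -65. 106.]
-1 90 [ 12.  13. -22.   0. -55.  84.]
-1 100 [ 22.  12. -30.  12. -52.  66.]
-1 120 [ 36.  17. -39.  32. -55.  36.]
-1 140 [ 46.  30. -40.  40. -64.  17.]
-1 150 [ 49.  38. -39.  42. -70.  10.]
0.15
```

Run:
```python
from h import *
robot.move_gripper(0.65)
robot.goto(W(.532,.245,.10),Rd(-1))
robot.servo_line(W(.532,.245,.004),speed=.12)
print(robot.read_t(),robot.read_force(),robot.read_position())
robot.servo_line(W(.533,.16,.004),speed=.06)
print(robot.read_t(),robot.read_force())
for y in (.13,.10,.07,.05):
    robot.servo_line(W(.533,y,.004),speed=.06); print(y,robot.read_t(),robot.read_force().round(1))
p,d=robot.grab_frame('scene');save('s1.png',p)
p,d=robot.grab_frame('wrist');save('w1.png',p)
```

```text
4.025 [ 0.84460711 -0.45017252  0.65895484] [0.5193351  0.1585951  0.00454183]
5.5917 [0.41314234 0.06602019 0.1258671 ]
0.13 6.2417 [-0.8  0.7 -0.1]
0.1 6.8917 [ 1.   0.5 -0.3]
0.07 7.5417 [-0.5 -0.5  0.7]
0.05 8.025 [-0.  -0.4  0.1]
```

View pics/s1.png

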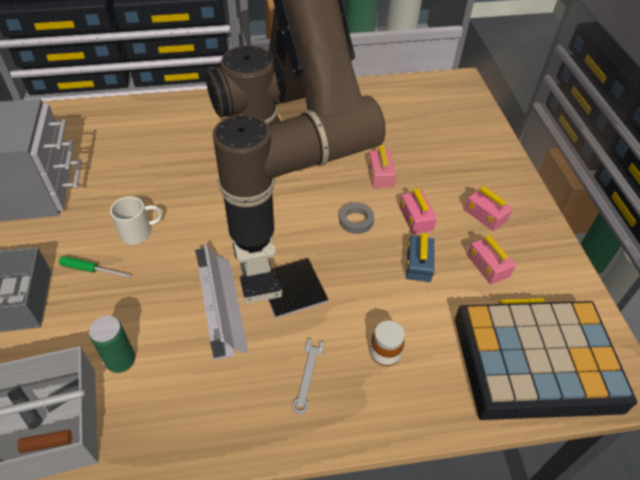

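View pics/w1.png

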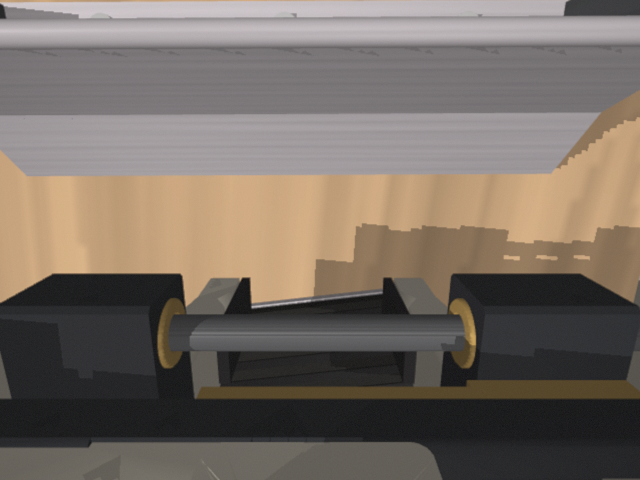

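Run:
```python
from h import *
print(robot.read_t(),robot.read_position(),robot.read_tcp_rot().round(3),robot.read_grip_width(),robot.read_force(),W(.533,.05,.004))
p,d=robot.grab_frame('top');save('t1.png',p)
P=pts('top',d); print(P[226,336])
```

```text
8.125 [ 0.53919334 -0.03576625  0.00400001] [[ 0.099 -0.995  0.   ]
 [-0.995 -0.099  0.   ]
 [-0.    -0.    -1.   ]] 0.6527638768441145 [-0.79138145 -0.45970825  0.12452233] [ 0.53919785 -0.03571663  0.004     ]
[0.52709575 0.04423024 0.01374985]
```

View pics/t1.png

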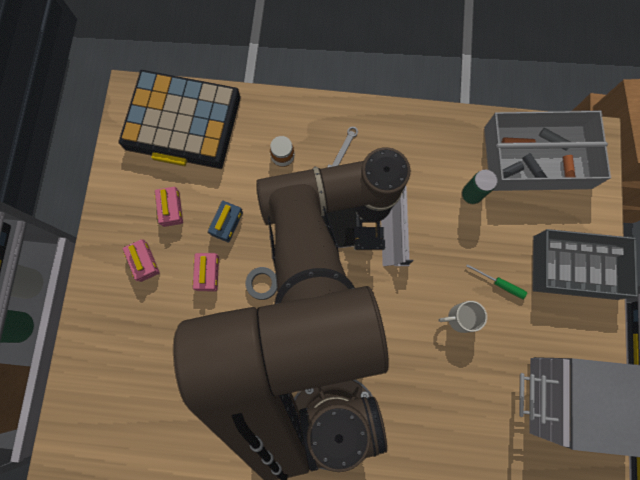

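The plate hasn't moved: it is still at px (293,287) in the scene view. The fingertips retract as the jaws open, so they passed above it. I'll go back and find the bench by touch at this opening.

Run:
```python
from h import *
robot.servo_line(W(.533,.05,.06),speed=.2)
robot.goto(W(.532,.25,.06),Rd(-1))
robot.servo_line(W(.532,.25,.004),speed=.15)
f0=robot.read_force();z=.004
while z>-.016:
    z-=.002; robot.servo_line(W(.532,.25,z),speed=.02); f=robot.read_force()-f0
    print(round(z,3),f.round(1),robot.read_position()[2].round(4))
    if f[2]>3: break
print(robot.read_t())
```

```text
0.002 [ 0.1 -0.2 -1.3] 0.0028
0.0 [ 0.5 -0.5 -2.2] 0.0001
-0.002 [-0.2  0.1 -2.4] -0.0022
-0.004 [-1.2 -0.5 -1.8] -0.0042
-0.006 [-0.3 -1.2 -1.5] -0.0062
-0.008 [-0.3 -0.6 -1. ] -0.0081
-0.01 [-0.1 -0.6 -1.5] -0.0101
-0.012 [-0.7 -0.4 -2. ] -0.0122
-0.014 [ 0.4  0.1 -2.3] -0.0141
-0.016 [-0.6 -0.9 -1.8] -0.0162
12.45
```

Run:
```python
from h import *
p,d=robot.grab_frame('scene');save('s2.png',cv2.resize(p[80:330,180:420],None,fx=2.4,fy=2.4))
p,d=robot.grab_frame('wrist');save('w2.png',p);np.save('w2.npy',d)
i=robot.camera_info('wrist');T=i['T_tool_cam'];f=240/np.tan(np.radians(i['vfov']/2))
v,u=np.mgrid[0:480,0:640];P=np.stack([(u-i['cx'])/f*d,(v-i['cy'])/f*d,d],-1)@T[:3,:3].T+T[:3,3]
for vv,uu in [(290,320),(290,215),(300,230),(280,235),(350,235),(370,232),(380,320),(250,320),(300,100),(285,430)]: print((uu,vv),P[vv,uu].round(3))
near=(abs(P[...,0])<.02)&(d>0);print('max tool z of fingers cols',P[...,2][280:400,190:250].max(),P[...,2][280:400,150:200].max())
print(robot.read_position())
```

```text
(320, 290) [-0.004  0.003 -0.017]
(215, 290) [ 0.012 -0.038 -0.052]
(230, 300) [ 0.007 -0.032 -0.052]
(235, 280) [ 0.012 -0.032 -0.042]
(235, 350) [ 0.025 -0.017 -0.117]
(232, 370) [-0.006 -0.027 -0.078]
(320, 380) [-0.054  0.003 -0.017]
(320, 250) [ 0.017  0.003 -0.017]
(100, 300) [ 0.039 -0.042 -0.121]
(430, 285) [-0.002  0.056 -0.015]
max tool z of fingers cols -0.014689879866780442 -0.015112795845620697
[ 0.51836921  0.16318037 -0.01601219]
```

View pics/w2.png

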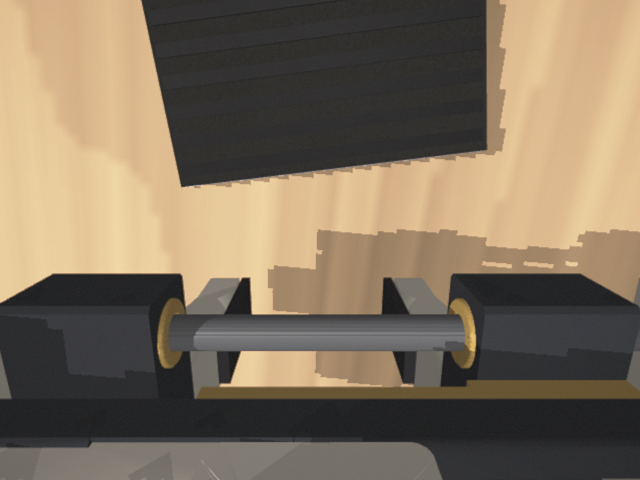

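View pics/s2.png

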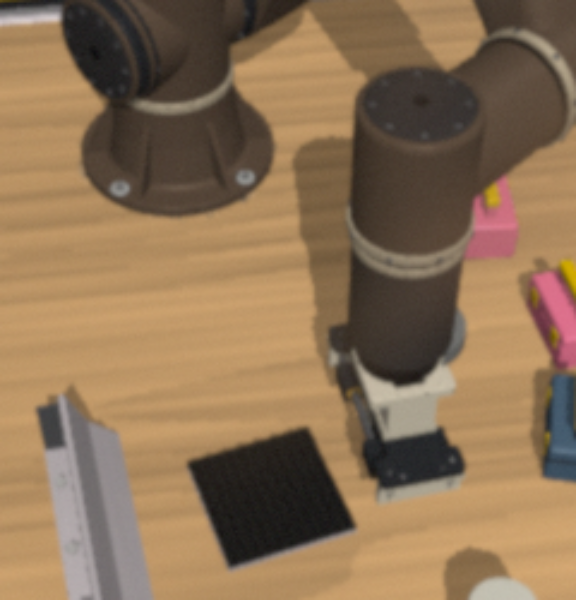

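```bash
cat >> h.py <<'E'
def wcloud():
    p,d=robot.grab_frame('wrist');i=robot.camera_info('wrist');T=i['T_tool_cam'];f=240/np.tan(np.radians(i['vfov']/2))
    v,u=np.mgrid[0:480,0:640];P=np.stack([(u-i['cx'])/f*d,(v-i['cy'])/f*d,d],-1)@T[:3,:3].T+T[:3,3]
    P[d<=0]=np.nan
    return p,d,P
E
python3 - <<'E'
from h import *
robot.servo_line(W(.532,.25,.07),speed=.2)
for k,o in enumerate((.65,.3,0)):
    if k: robot.move_gripper(o)
    p,d,P=wcloud();save(f'g{k}.png',p)
    F=P[(P[...,2]<-.002)&(abs(P[...,0])<.03)&(abs(P[...,1])<.08)&(P[...,2]>-.065)]
    print(o,robot.read_grip_width(),robot.read_t(),'tip z pct',np.nanpercentile(F[:,2],[90,98,99.8,100]).round(4),'x',F[:,0].min(),F[:,0].max(),'y',F[:,1].min(),F[:,1].max())
E
```

```text
0.65 0.6514419959740863 13.1833 tip z pct [-0.0401 -0.0357 -0.0341 -0.0331] x -0.00971620037887544 0.012233616208873865 y -0.04445590102353613 0.04697744306338527
0.3 0.29543738015938464 13.9667 tip z pct [-0.0404 -0.0358 -0.034  -0.0336] x -0.008976879359353512 0.01221302906526043 y -0.027694884706786292 0.029940347673595418
0 0.00377150737455577 14.675 tip z pct [-0.0397 -0.0354 -0.0336 -0.0332] x 0.00496388841002636 0.012076430262490771 y -0.005708861150301147 0.008045061850246612
```

View pics/g2.png

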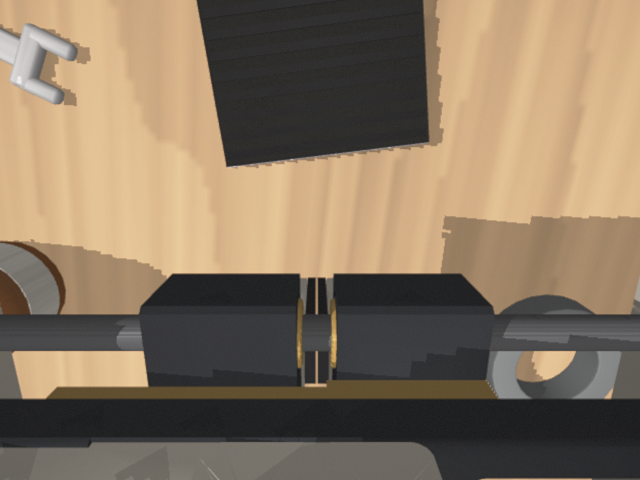

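Run:
```python
from h import *
p,d,P=wcloud()
for u in (300,316,330):
    print(u,[(v,P[v,u].round(3).tolist()) for v in range(255,400,10)])
```

```text
300 [(255, [-0.014, -0.01, 0.069]), (265, [-0.022, -0.01, 0.069]), (275, [-0.029, -0.011, 0.069]), (285, [0.035, -0.003, -0.104]), (295, [0.033, -0.003, -0.105]), (305, [0.036, -0.002, -0.116]), (315, [0.035, -0.002, -0.119]), (325, [0.033, -0.002, -0.12]), (335, [0.032, -0.002, -0.122]), (345, [0.029, -0.002, -0.122]), (355, [0.027, -0.002, -0.121]), (365, [0.023, -0.002, -0.119]), (375, [0.014, -0.003, -0.11]), (385, [0.013, -0.003, -0.112]), (395, [0.023, -0.002, -0.129])]
316 [(255, [-0.014, 0.001, 0.069]), (265, [-0.022, 0.001, 0.071]), (275, [-0.029, 0.001, 0.069]), (285, [-0.037, 0.001, 0.069]), (295, [-0.045, 0.001, 0.07]), (305, [-0.053, 0.001, 0.069]), (315, [0.033, 0.001, -0.115]), (325, [0.031, 0.001, -0.116]), (335, [0.029, 0.001, -0.118]), (345, [0.027, 0.001, -0.118]), (355, [-0.094, 0.001, 0.069]), (365, [-0.103, 0.001, 0.069]), (375, [-0.111, 0.001, 0.069]), (385, [-0.12, 0.001, 0.07]), (395, [0.023, 0.001, -0.129])]
330 [(255, [-0.014, 0.011, 0.069]), (265, [-0.022, 0.011, 0.069]), (275, [-0.03, 0.011, 0.07]), (285, [0.011, 0.007, -0.046]), (295, [0.01, 0.006, -0.054]), (305, [0.033, 0.004, -0.11]), (315, [0.032, 0.004, -0.114]), (325, [0.031, 0.004, -0.116]), (335, [0.029, 0.004, -0.118]), (345, [0.027, 0.004, -0.118]), (355, [0.022, 0.004, -0.113]), (365, [0.005, 0.005, -0.092]), (375, [0.002, 0.005, -0.092]), (385, [0.023, 0.004, -0.126]), (395, [0.023, 0.004, -0.129])]
```

Every opening gives the same result: the visible fingertips end about 34 mm short of the stated TCP (tool z ≈ -0.034). That explains the miss. I'll confirm the offset with a bench touch before using it.

Run:
```python
from h import *
robot.move_gripper(.65)
robot.servo_line(W(.532,.25,-.022),speed=.2)
f0=robot.read_force();z=-.022
while z>-.040:
    z-=.0015; robot.servo_line(W(.532,.25,z),speed=.02); f=robot.read_force()-f0
    print(round(z,4),f.round(1),robot.read_position()[2].round(4))
    if f[2]>4: break
print(robot.read_t())
```

```text
-0.0235 [-0.8 -2.7  0.9] -0.0224
-0.025 [ 0.4 -1.  -0.3] -0.0248
-0.0265 [ 1.  -1.7 -0.1] -0.0266
-0.028 [-0.1 -1.1 -0.2] -0.0282
-0.0295 [ 0.1 -1.4 -0.9] -0.0297
-0.031 [-0.1 -0.6  0.5] -0.0311
-0.0325 [-0.3 -2.   0.1] -0.0326
-0.034 [-0.2 -2.2  5.5] -0.0336
18.3917
```

```bash
cat >> h.py <<'E'
L=0.0335
def go(p,R,**k): robot.goto(p+L*R[:,2],R,**k)
def line(p,R,speed=.1): robot.servo_line(p+L*R[:,2],R,speed=speed)
E
python3 - <<'E'
from h import *
R=Rd(-1)
line(W(.532,.25,.003),R,.05)
f0=robot.read_force()
line(W(.533,.15,.003),R,.09);print(robot.read_t(),(robot.read_force()-f0).round(1))
for y in (.11,.07,.045,.032,.026):
    line(W(.533,y,.003),R,.07); print(y,robot.read_t(),(robot.read_force()-f0).round(1))
p,d=robot.grab_frame('scene');save('s3.png',cv2.resize(p[180:380,150:400],None,fx=3,fy=3))
p,d=robot.grab_frame('wrist');save('w3.png',p)
E
```

```text
19.9 [0.6 0.2 0. ]
0.11 20.625 [ 0.5  0.6 -0.4]
0.07 21.35 [-0.2 -0.   1.3]
0.045 21.8583 [ 0.7 -0.1  1.3]
0.032 22.1917 [-0.2 -1.   0.9]
0.026 22.4417 [ 0.2 -0.9  0.1]
```

View pics/s3.png

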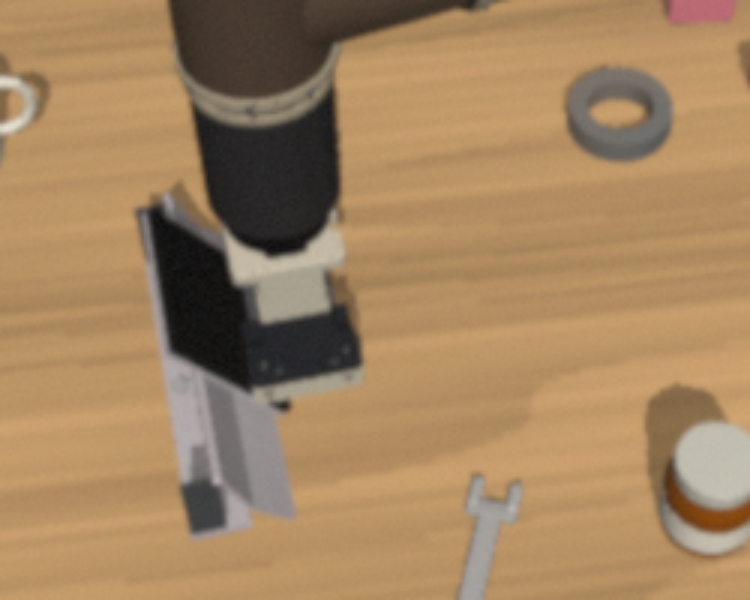

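View pics/w3.png

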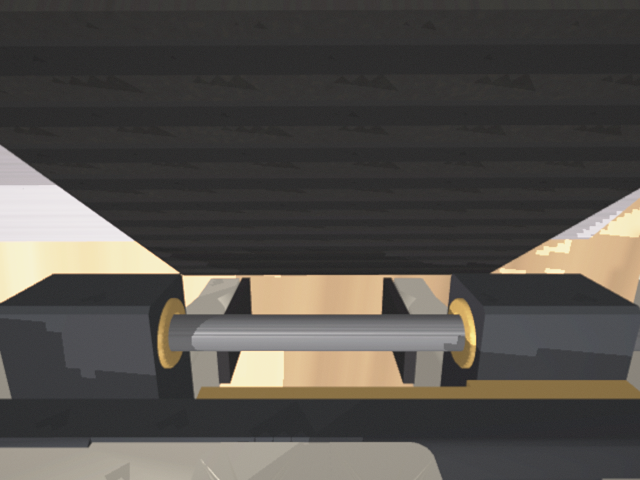

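The plate has climbed and leans over the rim: black face around (200,290) in the crop, lower side level at row 274 in the wrist view. I'll push 3 mm more and measure.

Run:
```python
from h import *
R=Rd(-1)
f0=robot.read_force()
line(W(.533,.0235,.003),R,.04);print((robot.read_force()-f0).round(1))
pos=robot.read_position();Rr=robot.read_tcp_rot()
p,d,P=wcloud();Q=P@Rr.T+pos
E=np.stack([Q@EX,Q@EY-FOOT,Q[...,2]],-1)
m=(p.max(-1)<75)&(np.arange(480)[:,None]<272)&np.isfinite(E[...,0])
D=E[m];c=D.mean(0);_,s,vt=np.linalg.svd(D-c,full_matrices=False);n=vt[2]*np.sign(vt[2][2]);print('plane n',n,'angle',np.degrees(np.arctan2(n[1],n[2])),'s',s/np.sqrt(len(D)))
low=D[D[:,2]<.012];print('low',low.mean(0) if len(low) else None, 'min z',D[:,2].min(),'Y there',D[D[:,2].argmin()],'X range low',low[:,0].min(),low[:,0].max())
# alu face lowest corner: plane offset
d0=n@c; print('A y (alu plane at z=0):',(d0-.012)/n[1])
print(robot.read_t())
```

```text
[-0.1  2.2 -0.3]
plane n [-0.00174274  0.83543748  0.54958273] angle 56.661551440663054 s [0.03256348 0.02601001 0.00054534]Traceback (most recent call last):
  File "<stdin>", line 10, in <module>
    return umr_minimum(a, axis, None, out, keepdims, initial, where)
ValueError: zero-size array to reduction operation minimum which has no identity
```

```bash
cat >> h.py <<'E'
def plane(minc=75,vmax=268):
    pos=robot.read_position();Rr=robot.read_tcp_rot()
    p,d,P=wcloud();Q=P@Rr.T+pos
    E=np.stack([Q@EX,Q@EY-FOOT,Q[...,2]],-1)
    m=(p.max(-1)<minc)&(np.arange(480)[:,None]<vmax)&np.isfinite(E[...,0])
    D=E[m];c=D.mean(0);_,s,vt=np.linalg.svd(D-c,full_matrices=False);n=vt[2]*np.sign(vt[2][2])
    return np.degrees(np.arctan2(n[1],n[2])),n,(n@c-.012)/n[1],D,p
E
python3 - <<'E'
from h import *
R=Rd(-1)
a,n,Ay,D,p=plane();print(a,n.round(3),Ay,D.min(0),D.max(0))
f0=robot.read_force()
line(W(.533,.022,.003),R,.04);print((robot.read_force()-f0).round(1))
a,n,Ay,D,p=plane();print(a,n.round(3),Ay,D.min(0),D.max(0))
line(W(.533,.06,.003),R,.12)
a,n,Ay,D,p=plane();print(a,n.round(3),Ay,D.min(0),D.max(0));save('w4.png',p)
p,d=robot.grab_frame('scene');save('s4.png',cv2.resize(p[180:380,150:400],None,fx=3,fy=3))
print(robot.read_t())
E
```

```text
56.65363574718069 [-0.002  0.835  0.55 ] 0.001573790084373069 [ 0.45980378 -0.05515101  0.02112823] [0.58864155 0.00283511 0.10910491]
[0.7 1.4 0.4]
57.502306900881486 [-0.001  0.843  0.537] 0.0003844495723114519 [ 0.45947293 -0.05494311  0.02147729] [0.58858381 0.00069972 0.10951477]
57.40668637651735 [-0.003  0.843  0.539] -0.0007068067583955849 [ 0.45903049 -0.03547836  0.00581584] [0.58885086 0.00992391 0.08169266]
23.7583
```

View pics/w4.png

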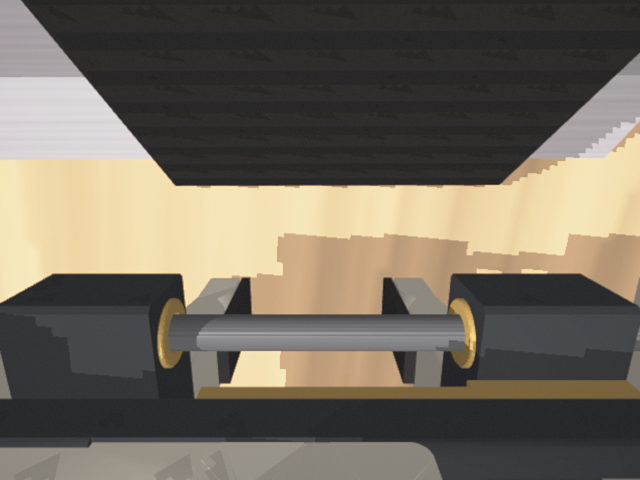

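View pics/s4.png

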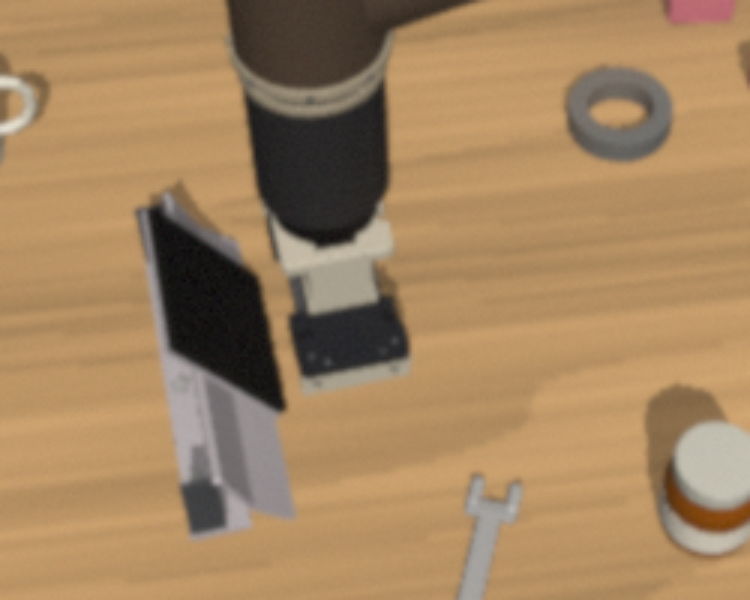

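The plate stands leaning at 57.4° on its own, with its lower side on the foot line. Now I'll grip its upper edge with the tool tilted along the plate and turn it over under control.

```bash
cat >> h.py <<'E'
def tipAt(x,th,B,a,g=-.006):
    # B=(y,z) of rubber-side lower corner; a along plate; g offset along rubber normal from rubber face
    t=np.radians(th);u=np.array([-np.cos(t),np.sin(t)]);n=np.array([np.sin(t),np.cos(t)])
    q=np.array(B)+a*u+g*n; return W(x,q[0],q[1])
E
python3 - <<'E'
from h import *
th=57.4;R=Rt(th,1);x=.524
nb=.012*np.array([np.sin(np.radians(th)),np.cos(np.radians(th))])
line(W(.533,.09,.20),Rd(-1),.3)
go(tipAt(x,th,nb,.175),R)
robot.move_gripper(.5)
p,d=robot.grab_frame('scene');save('s5.png',cv2.resize(p[130:380,120:420],None,fx=2.6,fy=2.6))
line(tipAt(x,th,nb,.105),R,.1)
robot.move_gripper(0.0)
print(robot.read_t(),robot.read_grip_width(),robot.read_force())
p,d=robot.grab_frame('scene');save('s6.png',cv2.resize(p[130:380,120:420],None,fx=2.6,fy=2.6))
E
```

```text
27.525 0.1352315728053047 [-0.27574067  4.39744963  3.44956348]
```

View pics/s6.png

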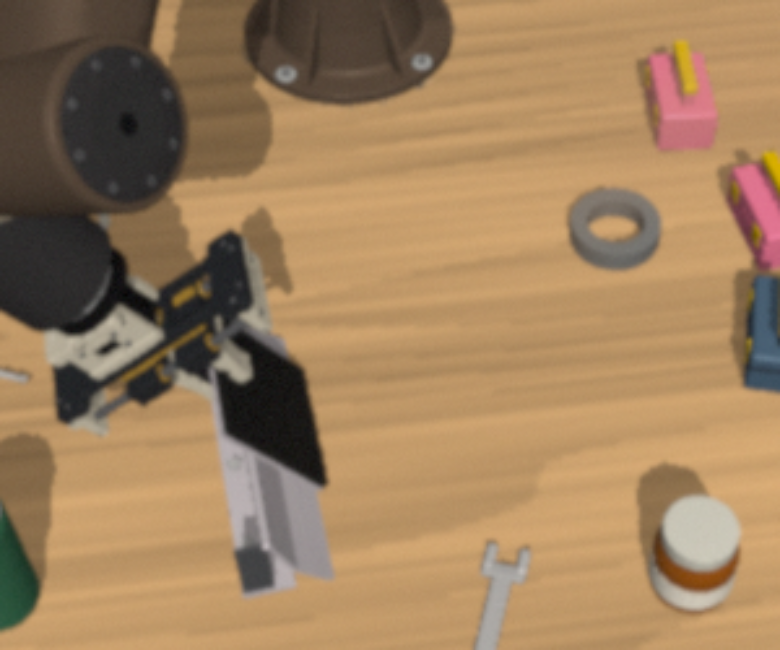

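Run:
```python
from h import *
x=.524;a=.105
def Bof(A,th): t=np.radians(th);return np.array(A)+.012*np.array([np.sin(t),np.cos(t)])
way=[(57.4,(.002,.005)),(72,(.005,.008)),(90,(.008,.008))]
for th,A in way:
    line(tipAt(x,th,Bof(A,th),a),Rt(th,1),.06)
print(robot.read_t(),robot.read_force().round(1),robot.read_grip_width())
for th in (105,120,140):
    line(tipAt(x,th,(.02,.007),a),Rt(th,1),.06)
line(tipAt(x,140,(.02,.001),a),Rt(140,1),.05)
print(robot.read_t(),robot.read_force().round(1),robot.read_grip_width())
p,d=robot.grab_frame('scene');save('s7.png',cv2.resize(p[130:380,100:420],None,fx=2.4,fy=2.4))
p,d=robot.grab_frame('top');save('t7.png',p)
```

```text
28.925 [ 1.  -0.5 -3.2] 0.13847855433581394
30.775 [-0.1  0.6 -2.7] 0.13705283781724947
```

View pics/s7.png

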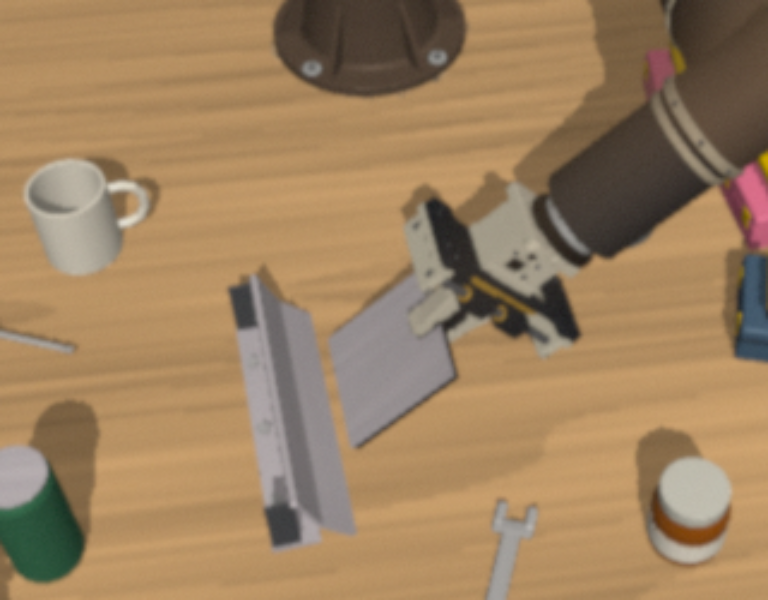

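View pics/t7.png

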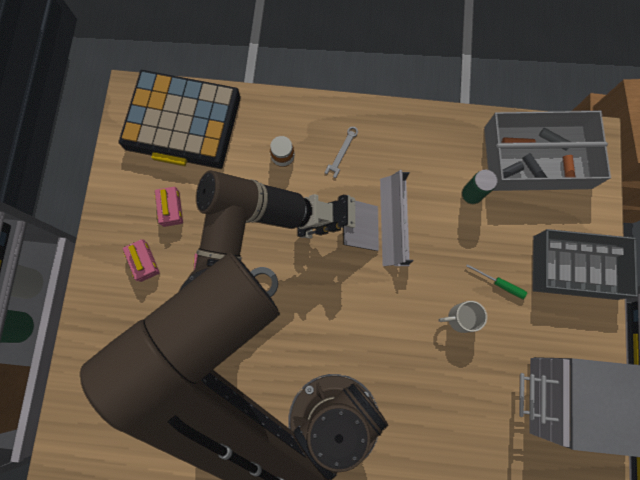

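Run:
```python
from h import *
x=.524;B=np.array([.02,0.]);g=.044
robot.move_gripper(.3);robot.move_gripper(.5)
def pose(ps,th,s,dy=0):
    p=np.radians(ps);t=np.radians(th);u=np.array([-np.cos(t),np.sin(t)]);n=np.array([np.sin(t),np.cos(t)])
    C=B+.13*np.array([np.cos(p),np.sin(p)]);q=C-s*u-g/2*n; return W(x,q[0]+dy,q[1]),Rt(th,1)
f0=robot.read_force();print(f0)
for lam in (.0,.35,.7,1.):
    P,R=pose(36-30*lam,140-25*lam,.025-.021*lam);line(P,R,.06);print(lam,robot.read_t(),(robot.read_force()-f0).round(1))
p,d=robot.grab_frame('scene');save('s8.png',cv2.resize(p[130:380,100:420],None,fx=2.4,fy=2.4))
P,R=pose(6,115,.004,.03);line(P,R,.08)
line(P+EZ*.15+EY*.02,R,.25)
p,d=robot.grab_frame('scene');save('s9.png',cv2.resize(p[130:380,100:420],None,fx=2.4,fy=2.4))
print(robot.read_t(),robot.read_qpos().round(0))
```

```text
[-0.2869869   0.25650905 -0.27004972]
0.0 32.2167 [ 0.5 -0.4 -0.3]
0.35 32.8917 [-0.   0.5 -0.2]
0.7 33.5167 [0.7 0.3 0.2]
1.0 34.0333 [ 0.7  0.9 -0.2]
35.4167 [  45.   14.  -30.   21.  -64. -142.]
```

View pics/s8.png

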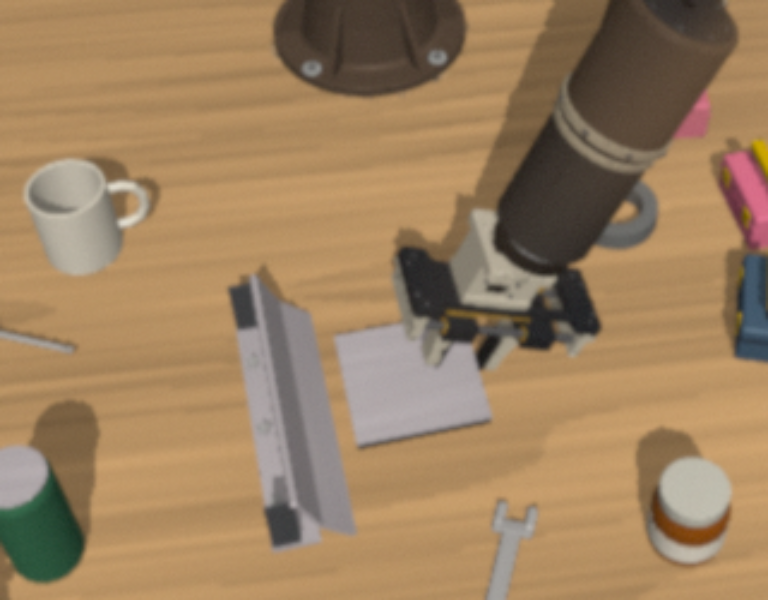

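View pics/s9.png

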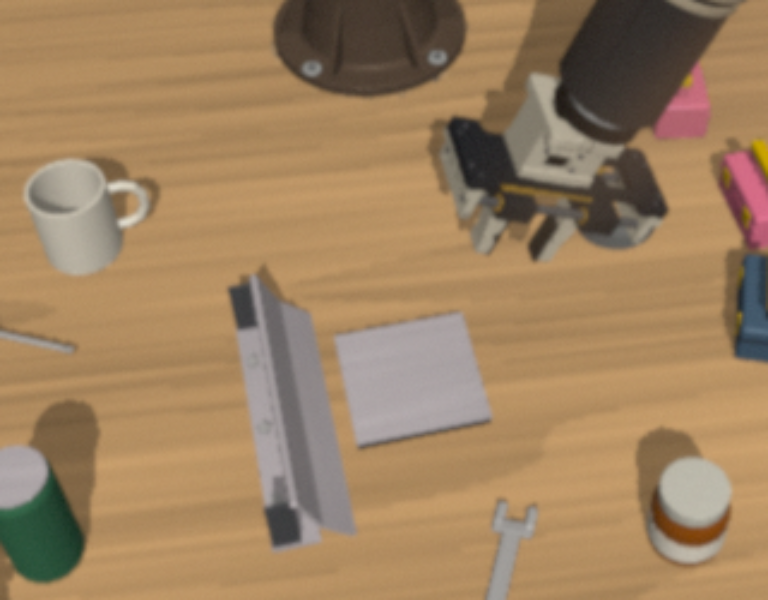

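The plate lies flat with its aluminium side up, in front of the edge and parallel to it. Next is the case.

```bash
cat >> h.py <<'E'
def Rc(ang,s): 
    a=np.radians(ang);x=s*np.array([np.cos(a),np.sin(a),0]);return np.stack([x,np.cross(-EZ,x),-EZ],1)
E
python3 - <<'E'
from h import *
C=np.array([.505,.3555,0]);best=None
for s in (1,-1):
    R=Rc(-15.75,s);q=robot.ik(C+EZ*.16-EZ*L,R);R2=Rc(5.7,s);q2=robot.ik(W(.524,.085,.1-L),R2)
    print(s,q,q2)
    if q is not None and q2 is not None and (best is None or abs(q[5]-robot.read_qpos()[5])<best[0]): best=(abs(q[5]-robot.read_qpos()[5]),s)
s=best[1];R=Rc(-15.75,s);print('s',s)
go(C+EZ*.15,R)
pos=robot.read_position();Rr=robot.read_tcp_rot();p,d,P=wcloud();Q=P@Rr.T+pos;save('w10.png',p)
hsv=cv2.cvtColor(p,cv2.COLOR_RGB2HSV)
m=(hsv[...,0]>18)&(hsv[...,0]<34)&(hsv[...,1]>150)&(abs(Q[...,2]-.078)<.006)&(np.linalg.norm(Q[...,:2]-C[:2],axis=-1)<.06)
r=cv2.minAreaRect((Q[m][:,:2]*1000).astype(np.float32));print('bar',m.sum(),r,np.median(Q[m][:,2]))
p,d=robot.grab_frame('top');save('t10.png',p);np.save('t10.npy',d);np.save('t10p.npy',p)
print(robot.read_t())
E
```

```text
1 [ 53.23743052  18.00515437 -12.09448793   0.         -59.9003577
  21.01256948] [ 21.15858738  13.6075024  -27.54385904   0.         -48.84863856
  74.54141262]
-1 [  53.23743052   18.00515437  -12.09448793    0.          -59.9003577
 -158.98743052] [  21.15858738   13.6075024   -27.54385904    0.          -48.84863856
 -105.45858738]
s -1
bar 2771 ((504.3729248046875, 357.2123107910156), (15.168883323669434, 73.16122436523438), 73.10706329345703) 0.0784146679670394
36.525
```

View pics/w10.png

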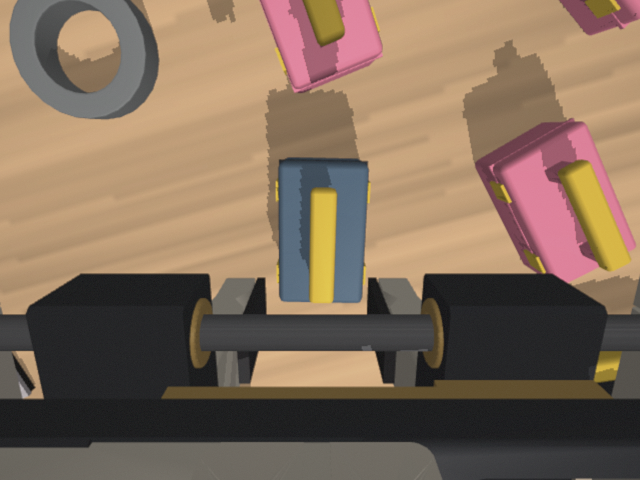

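View pics/t10.png

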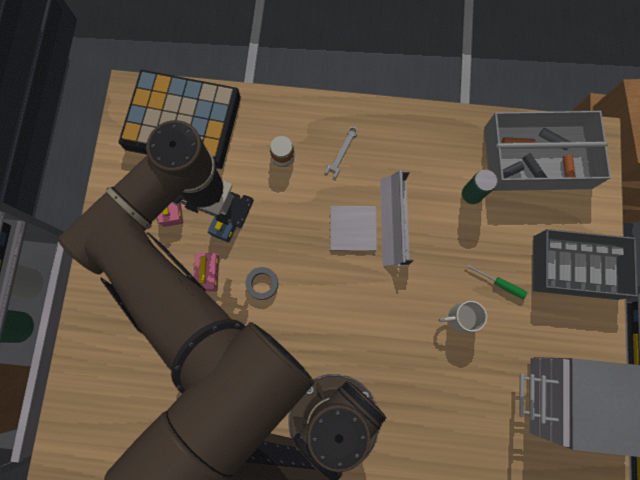

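```bash
python3 - <<'E'
from h import *
p=np.load('t10p.npy');f,cx,cy,V=cam('top');T=np.linalg.inv(V)
def ray(u,v,z):
    r=T[:3,:3]@np.array([(u-cx)/f,(v-cy)/f,1]);o=T[:3,3];return o+r*(z-o[2])/r[2]
hsv=cv2.cvtColor(p,cv2.COLOR_RGB2HSV);m=np.zeros((480,640),np.uint8);m[195:262,320:381]=(hsv[195:262,320:381,1]<50)&(hsv[195:262,320:381,2]>90)
c=max(cv2.findContours(m,0,2)[0],key=cv2.contourArea);r=cv2.minAreaRect(c);print(r)
q=np.array([ray(u,v,.012) for u,v in cv2.boxPoints(r)]);print(q.round(4),q.mean(0),np.linalg.norm(np.diff(q,axis=0),axis=1))
PC=q.mean(0);print('edge frame',PC@EX,PC@EY-FOOT);e=q[1]-q[0];print(np.degrees(np.arctan2(e[1],e[0])))
E
python3 - <<'E'
from h import *
C=np.array([.5045,.357,0]);R=Rc(-16.5,-1)
line(C+EZ*.0545,R,.12)
robot.move_gripper(0);print(robot.read_grip_width(),robot.read_t(),robot.read_force())
f0=robot.read_force()
line(C+EZ*.13,R,.12);robot.dwell(.1);print(robot.read_t(),(robot.read_force()-f0).round(1),robot.read_grip_width())
p,d=robot.grab_frame('scene');save('s11.png',cv2.resize(p[130:380,200:520],None,fx=2.4,fy=2.4))
E
```

```text
((353.0, 228.0), (44.0, 46.0), 90.0)
[[ 0.5846  0.0669  0.012 ]
 [ 0.5981 -0.0647  0.012 ]
 [ 0.4697 -0.0746  0.012 ]
 [ 0.4565  0.0546  0.012 ]] [ 0.52722228 -0.00447534  0.012     ] [0.13228433 0.12880908 0.12982121]
edge frame 0.5241808811980568 0.08227469170183457
-84.14643527461799
0.17680735280973886 38.05 [-0.29263053  2.00251793  0.74828223]
38.9333 [-0.7 -2.2 -6.2] 0.18022157966629254
```

View pics/s11.png

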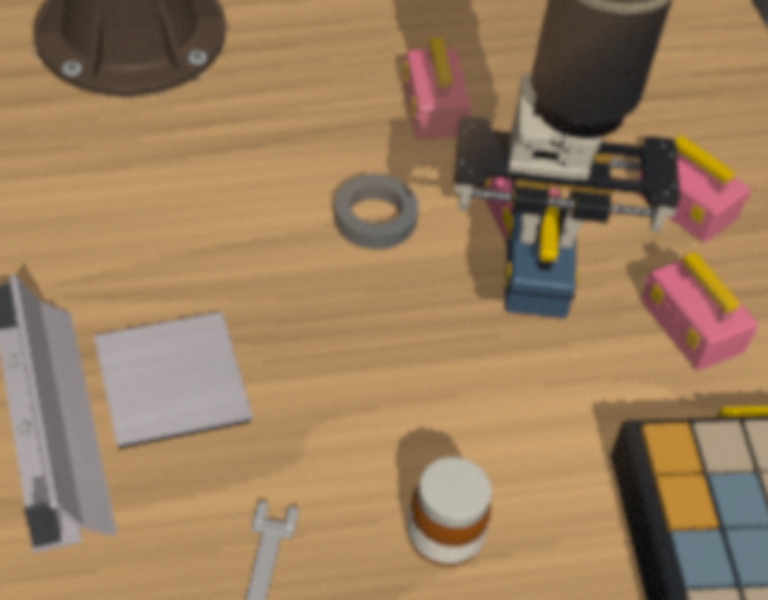

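Run:
```python
from h import *
PC=np.array([.5272,-.0042,0]);R=Rc(5.7,-1)
go(PC+EZ*.15,R)
line(PC+EZ*.08,R,.12)
robot.dwell(.2);f0=robot.read_force();z=.0715;line(PC+EZ*z,R,.05)
while z>.0635:
    z-=.001;line(PC+EZ*z,R,.02);f=robot.read_force()-f0;print(round(z,4),f.round(1))
    if f[2]>3: break
p,d=robot.grab_frame('scene');save('s12.png',cv2.resize(p[180:380,200:420],None,fx=3,fy=3))
print(robot.read_t())
```

```text
0.0705 [ 1.3 -0.5 -1.4]
0.0695 [ 1.1 -0.1 -0.6]
0.0685 [ 1.1 -0.8 -1.6]
0.0675 [ 0.2 -1.4 -1.1]
0.0665 [-0.9  0.1  3.1]
42.8917
```

View pics/s12.png

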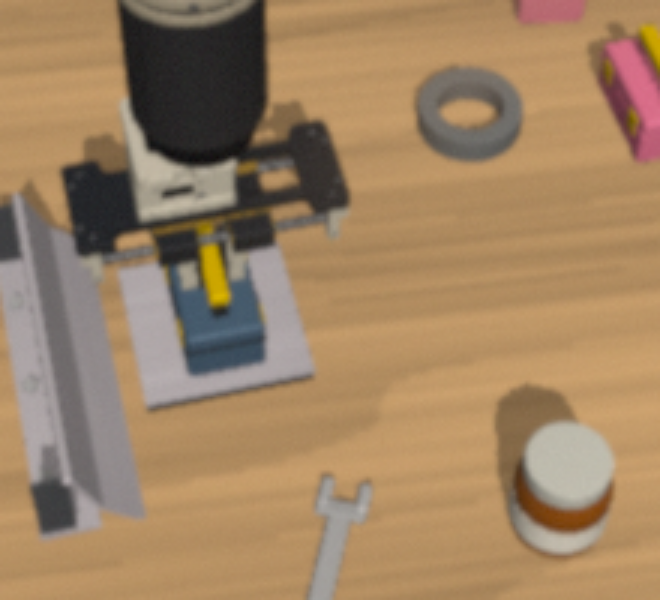

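Run:
```python
from h import *
PC=np.array([.5272,-.0042,0]);R=Rc(5.7,-1)
robot.move_gripper(.5)
line(PC+EZ*.17,R,.2)
line(PC+EZ*.17+EY*.22,R,.3)
robot.dwell(.2)
p,d=robot.grab_frame('scene');save('s13.png',p)
p,d=robot.grab_frame('top');save('t13.png',p);P=pts('top',d)
f,cx,cy,V=cam('top');T=np.linalg.inv(V)
def ray(u,v,z):
    r=T[:3,:3]@np.array([(u-cx)/f,(v-cy)/f,1]);o=T[:3,3];return o+r*(z-o[2])/r[2]
hsv=cv2.cvtColor(p,cv2.COLOR_RGB2HSV);m=np.zeros((480,640),np.uint8);S=np.s_[195:262,320:381]
m[S]=((hsv[...,0]>18)&(hsv[...,0]<34)&(hsv[...,1]>170))[S]
c=max(cv2.findContours(m,0,2)[0],key=cv2.contourArea);r=cv2.minAreaRect(c)
q=np.array([ray(u,v,.09) for u,v in cv2.boxPoints(r)]);print('bar',q.mean(0).round(4),r)
bb=P[S].reshape(-1,3);k=(abs(bb[:,2]-.062)<.007);r=cv2.minAreaRect((bb[k][:,:2]*1000).astype(np.float32));print('body',r)
k=(abs(bb[:,2]-.012)<.006);k2=(bb[:,2]>.006)&(bb[:,1]>-.09);r=cv2.minAreaRect((bb[k2][:,:2]*1000).astype(np.float32));print('plate',r)
print(robot.read_t())
```

```text
bar [ 0.5277 -0.0029  0.09  ] ((354.5, 221.0), (26.0, 5.0), 90.0)
body ((528.6941528320312, -2.3919639587402344), (100.92137145996094, 61.97837829589844), 6.779808044433594)
plate ((397.66778564453125, -1.1745529174804688), (431.9049072265625, 166.65695190429688), 3.037076711654663)
45.4417
```

View pics/s13.png

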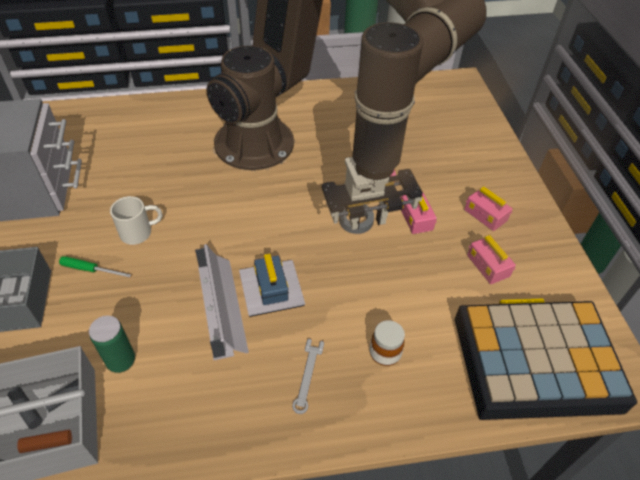

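View pics/t13.png

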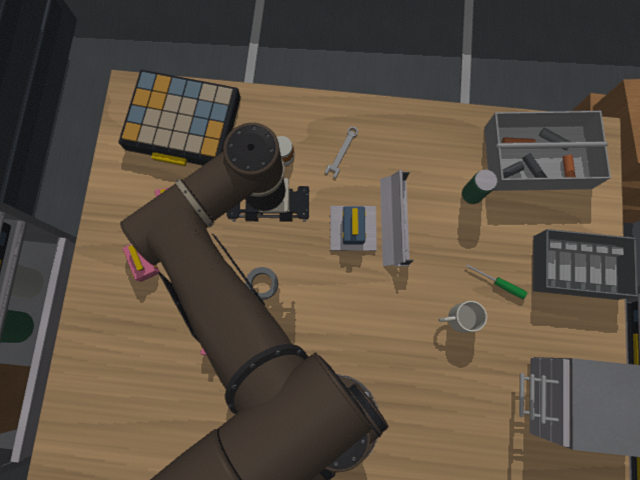

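The case sits upright and is centred to about 2 mm: case (0.528, -0.003) against plate (0.527, -0.0045). In both views the bystanders are where they started. I'm handing the job in.

Run:
```python
from h import *
print(robot.read_force().round(1),robot.read_t()); robot.job_done()
```

```text
[-0.1 -0.1  0.4] 45.4417
the job is handed in; nothing more can be done
```

I handed the job in at 45.4 s: the plate lies flat in front of the edge with its bare aluminium side up, and the blue case stands upright in its middle.

- **Plate:** I pushed it level along the bench to the foot line, where it stood leaning on its own at about 57°. I then gripped its upper side from behind, turned it over and let it down on a finger for the last part.
- **Case:** I picked it up by the bar and lowered it until the force showed about 3 N of contact.

**Last checks:**
- The case centre measured within about 2 mm of the plate centre I had measured before setting it down.
- The bystanders and pink look-alikes I could see were where they started. The arm hid some of the pink ones in the top view.
- The highest wrist force I read was about 6 N. I only read it between moves.

**What failed or disagreed:**
- **Fingertip offset:** the fingertips ended about 33.5 mm short of the stated TCP, seen in the wrist depth picture and confirmed by touching the bench. My first push therefore passed harmlessly over the plate. I corrected for the offset from then on.
- **Final plate measurement:** my last depth fit of the plate failed because the mask took in other things. Its final position rests on the pictures and that earlier measurement.

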